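# Set the vial press and seat a cap

### The job

The head of the vial press has been re-clamped lower, so its vial table now stands too high. With the leadscrew knob, wind the table down a good 2 mm past the head's setting finger and then bring it back up until the two pointers are level, so that the slack of the worn screw is taken up from below; then push the black palm knob gently down until the vial's cap is fully home, and let go. Do not push the table itself, spare the glass, and leave the other things on the bench where they are.

Things in the scene. Friction and masses are not known exactly. Their poses are not given: they have to be found in the camera images.
- knob_grip (a point): Centre of the leadscrew's round knurled steel knob, at the press's right-hand end as the robot sees it; 40 mm diameter, 30 mm tall, its top 14 mm above this point, its underside 16 mm below and 8 mm clear of the bracket. Vertical axis, free all round. Clockwise from above lifts the vial table, anticlockwise lowers it, 20 mm per turn (3.18 mm per rad).
- screw (a joint): Turn of that knob in rad, growing clockwise from above (table up). It stays where it is left. The worn nut has 3.6 mm of slack (1.13 rad of knob): after a reversal the knob turns up to that far before the table follows. Turning takes about 0.14 N m in the slack and 0.16 N m driving the table.
- table_pointer (a point): Tip of the steel pointer blade on the table's left edge, at its top face (level with the table's top). The blade is 14 mm wide and 3 mm thick.
- finger_pointer (a point): Tip, at the top face, of the like steel blade of the setting finger, a thin rod that hangs from the press head. It points at the table's blade, 2 mm from its tip. The table is set when the two top faces are at one height; at the start the table's is 4 to 9 mm the higher. The finger does not move.
- vial_table: Aluminium vial table, 66 x 135 mm, with its carriage on the leadscrew. Origin at the table's top, centre of the vial's nest. Its slide is balanced and stiff (6 N drag), so it stays where it is; but last wound downwards it hangs above the slack and drops up to 3.6 mm when pressed with over 6 N. Last wound upwards it stands firm.
- palm_top (a point): Top centre of the black mushroom palm knob (41 mm diameter) on the ram, 110 mm left of the leadscrew knob. Pushed, the ram slides straight down, up to 20 mm, on to the vial's cap; a spring (2 to 5 N) lifts it again. With the table set, the ram meets the proud cap after 14 mm, and the cap is home after 19 mm, before the ram's own stop.
- ram: The steel ram with the palm knob, sliding in the head; a light part of the press that must not be pushed with more than 40 N. About 15 N drives the cap on; when it is home the push rises sharply. Origin as that of the press, shifted with the head's height.
- cap (a joint): Travel of the press-on cap on the vial's neck in m: 0 = standing proud, 0.005 = fully home. It needs about 10 N to slide on, then stops hard and stays.
- vial: Amber glass vial, 30 mm diameter, 56 mm tall, with a grey metal cap (24 mm) whose top is 64 mm above the vial's underside when proud, 59 mm when home. Loose, standing in the table's 34 mm nest under the ram. Origin: centre of its underside. The glass must not be pressed with more than 40 N.
- press: The press, fixed to the bench: base plate 170 x 330 mm, 16 mm thick; column at its left (y +105 mm), leadscrew at its right (y -110 mm), ram between at y 0. Origin under the ram's axis at bench height, x away from the worker, y to the left. Nothing of it is higher than 0.25 m.
- spare_vial_a: Capped amber vial, 59 mm tall, loose, on the base plate. A bystander.
- spare_vial_b: Capped amber vial, 59 mm tall, loose, on the base plate. A bystander.
- spare_vial_c: Capped amber vial, 59 mm tall, loose, on the bench before the press. A bystander.
- cap_dish: White dish with caps, 90 mm across, 18 mm tall. A bystander.
- wash_bottle: Clear bottle, 60 mm diameter, 150 mm tall. A bystander.
- decapper: Hand decapping pliers, 160 mm long, lying. A bystander.
- tweezers: Steel tweezers, 120 mm long, lying. A bystander.

How it is judged:
By the outcome, as a careful person would: the job done as asked, in the order asked, and still so for the second after the job is handed in, with the robot touching nothing.
It also fails if it takes over 61 s, if anything falls off the work surface, if the arm or the gripper's body presses on something with over 40 N, if the wrist force passes 120 N, or if a joint passes its speed limit or range.

### The arm

A 6-joint arm with a two-finger parallel gripper is mounted at the origin on the work surface. World frame = base frame: x ahead of the robot, y to its left, z up, the work surface at z = 0. Lengths are in m, angles in rad, forces in N, time in s.
With the tool pointing down it reaches from about 0.35 to 0.725 m from the base axis. Payload 4.3 kg.
Tool frame: the origin (TCP) lies on the centre line of the jaws, within the pads' length; the fingertips stand 8 mm ahead of it and the grasp point (between the pads) lies 11 mm behind it; z points along the fingers, x is the direction in which the jaws open and shut, and the axes are right-handed (so a half turn about z gives the same grasp; the last joint's range is limited). The gripper opens to 85 mm and grips with 20 to 120 N. Pads are 22 mm wide; open, the fingers measure 114 mm over their backs; the gripper's body (76 mm by 85 mm) begins 54 mm behind the grasp point. The pads swing forward as they close: fully open they stand 13 mm farther back than shut.
Start: joints at [0.995, 0.377, 0.081, 1.274, 0, 1.46], TCP at [0.258, 0.514, 0.239] pointing down, gripper open.
Joint ranges: [-2.72, 2.72], [-0.84, 1.66], [-1.02, 1.22], [-1.77, 2.12], [-1.37, 1.28], [-3.14, 3.14]. Speed limits (rad/s): [2.57, 2.57, 3.14, 3.14, 3.14, 3.14].

### API

Orientations are given as a unit quaternion [w, x, y, z].
In Python, from workcell import manip gives the robot as it stands.
- The arm moves only by the tool send_rows, never from a script. Its argument "motion" is a list of rows, each a list of 7 numbers: the shift along the tool's x, y, z as a fraction of full scale, then the turn, a rotation vector about the tool's x, y, z as a fraction of full scale, then the closure, from 0 (fully open) to 1 (shut). A call has 1 to 5 rows; each row is the pose to reach, as a shift and turn from the pose measured when the call began, along the tool's axes at that moment; what a row does not reach only later rows make up. Full scale, the value 1, is 400 mm for a shift and pi/2 rad for a turn. A row lasts 1/10 s, in which the tool goes at most 50 mm and 8.59 degrees, less where a joint would pass 70% of its speed; a pose out of reach is approached as far as the arm can. A call with a number of a shift or a turn outside -1 to 1 is refused whole. A call with a gripper value outside its range is refused whole. The fingers move at their own pace and stop on an object; "newtons" is the grip in N (left out, the last holds). Time passes only in rows, so rows that repeat a pose let the fingers close. It gives the time, the measured TCP pose, the force and the opening at its end, in the units of the state.
- manip.observe(): the state, without advancing time (a new reading comes with each control period).
- manip.snapshot(name): name is "side" or "top"; returns a dict with "image" (400x640x3 uint8, red, green, blue), "depth" (400x640 float32, m along the optical axis (not along the pixel's ray), 0 where there is no reading), "fx", "fy", "cx", "cy" (pixels), "cam_to_world" (4x4, takes a point from camera to world coordinates). Camera axes: x right, y down, z forward; pixel columns grow to the right and rows downward; lengths in m; the calibration is good to about 2 mm. A picture is of the moment at which its call begins.
- manip.hand_in(): hands the job in, once; it reports no verdict.
The state is a dict: "clock": time; "joint_pos": joint angles; "joint_vel": joint speeds; "effort": joint torques, N m; "position": TCP position; "orientation": TCP orientation; "force": force on the tool from outside, world axes, zero at the start; "torque": the same for the moment, N m; "finger_gap": finger opening in m.
Only numpy, scipy, OpenCV 4.12 (cv2) and the standard library are available. Lean on these libraries where they do the work, as an engineer would, in place of code of your own. Each camera call takes 0.05 s, during which the arm holds its last target. There are 200 camera calls.

## Working session

There is one attempt and no reset: what is moved stays moved. The work goes in short steps, Python scripts to look and compute and a tool call to move; the robot and the scene stay as the last step left them, time stands still between calls to the robot, and variables do not carry over. Pictures are saved under pics/ and viewed, about 8 in all and at most 12, crops included, and the job is handed in when it is done.

Besides the shell and the picture viewer there is one more tool, called after "Request:" as name(argument=value, ...) on one line, values as JSON. send_rows: Moves the arm, as the interface text tells. Its arguments: {"type":"object","properties":{"motion":{"type":"array"},"newtons":{"type":"number"}},"required":["motion"]}

```bash
mkdir -p pics; cat > h.py <<'E'
import numpy as np, cv2
from workcell import manip
def snap(n):
    s=manip.snapshot(n); np.savez('pics/%s.npz'%n,**{k:np.array(v) for k,v in s.items()}); return s
def save(s,name,crop=None,scale=1):
    im=np.array(s["image"])[:,:,::-1]
    if crop: a,b,c,d=crop; im=im[b:d,a:c]
    cv2.imwrite('pics/'+name,cv2.resize(im,None,fx=scale,fy=scale,interpolation=cv2.INTER_CUBIC))
def cloud(s):
    d=np.array(s["depth"]); v,u=np.mgrid[:d.shape[0],:d.shape[1]]
    P=np.stack([(u-s["cx"])/s["fx"]*d,(v-s["cy"])/s["fy"]*d,d,np.ones_like(d)],-1)
    return (P@np.array(s["cam_to_world"]).T)[...,:3]
E
python3 - <<'E'
from h import *
for n in("top","side"):
    s=snap(n); save(s,n+'0.png'); print(n,s["fx"],np.round(s["cam_to_world"],3).tolist())
print(manip.observe())
E
```

```text
top 434.3878688085196 [[0.112, -0.974, 0.198, 0.166], [-0.994, -0.11, 0.022, -0.013], [0.001, -0.199, -0.98, 1.659], [0.0, 0.0, 0.0, 1.0]]
side 465.10896414659663 [[0.678, -0.497, 0.542, -0.244], [-0.735, -0.451, 0.506, -0.661], [-0.007, -0.741, -0.671, 1.039], [0.0, 0.0, 0.0, 1.0]]
{'clock': 0.1, 'joint_pos': array([9.94712319e-01, 3.78027010e-01, 7.97727533e-02, 1.27438495e+00,
       2.96982820e-05, 1.46048402e+00]), 'joint_vel': array([-0.00098332, -0.00041001,  0.00308726, -0.00190163,  0.00095719,
       -0.00065278]), 'effort': array([ 1.75910685e-03, -4.64692426e+01,  2.70583141e+01,  1.19933186e-02,
       -1.07383605e-04,  1.20143596e-05]), 'position': array([0.25792477, 0.51327818, 0.23843829]), 'orientation': array([ 3.80889193e-04,  8.51208325e-01,  5.24827151e-01, -8.39161642e-04]), 'force': array([ 0.01592552,  0.58790542, -0.02984709]), 'torque': array([ 0.02633802, -0.01245822, -0.04868761]), 'finger_gap': 0.0851153266118804}
```

View pics/top0.png

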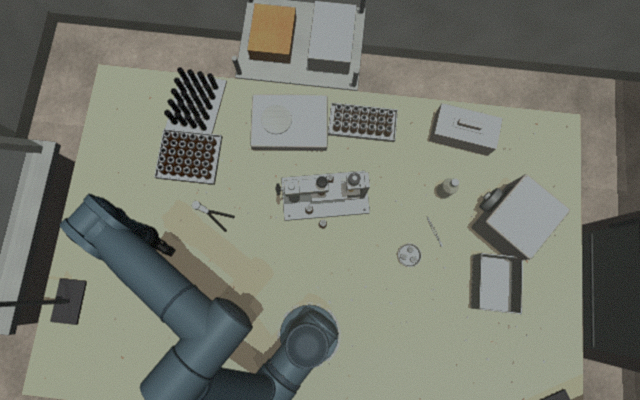

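View pics/side0.png

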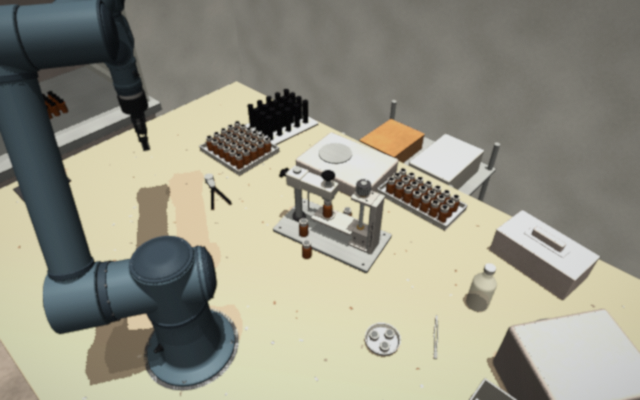

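```bash
python3 - <<'E'
from h import *
L=dict(np.load('pics/side.npz')); save(L,'side_c.png',(260,155,400,275),5.5)
T=dict(np.load('pics/top.npz')); save(T,'top_c.png',(265,160,385,240),6)
C=cloud(L); D=cloud(T)
for u,v in [(328,176),(363,183),(363,188),(300,175),(328,200),(304,222),(307,242)]: print('s',u,v,np.round(C[v,u],3))
for u,v in [(353,179),(322,182),(292,187),(308,211),(322,225)]: print('t',u,v,np.round(D[v,u],3))
E
```

```text
s 328 176 [ 0.508 -0.001  0.237]
s 363 183 [ 0.54  -0.097  0.246]
s 363 188 [ 0.523 -0.11   0.247]
s 300 175 [0.494 0.095 0.198]
s 328 200 [ 0.504 -0.005  0.154]
s 304 222 [0.451 0.042 0.073]
s 307 242 [ 0.409 -0.009  0.057]
t 353 179 [ 0.538 -0.092  0.246]
t 322 182 [0.518 0.011 0.238]
t 292 187 [0.497 0.112 0.206]
t 308 211 [0.445 0.053 0.063]
t 322 225 [ 0.399 -0.005  0.057]
```

View pics/side_c.png

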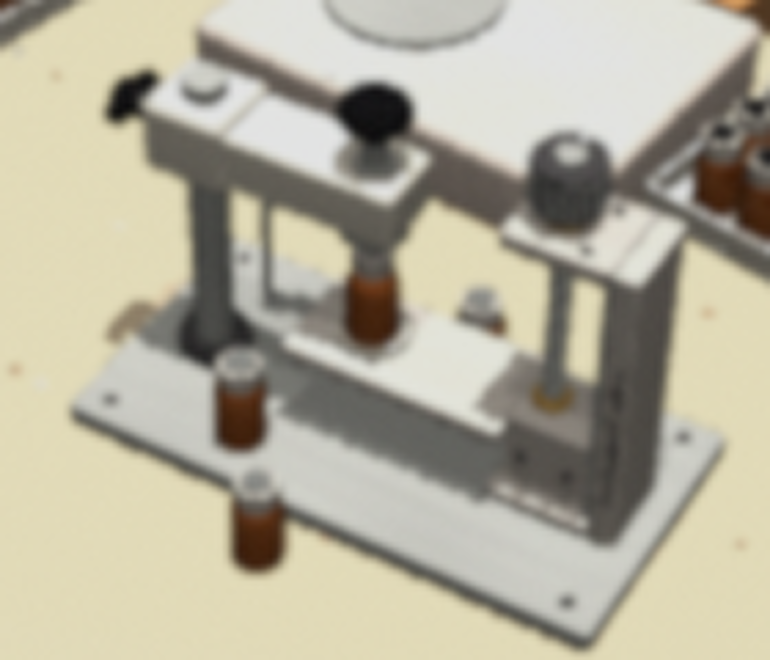

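View pics/top_c.png

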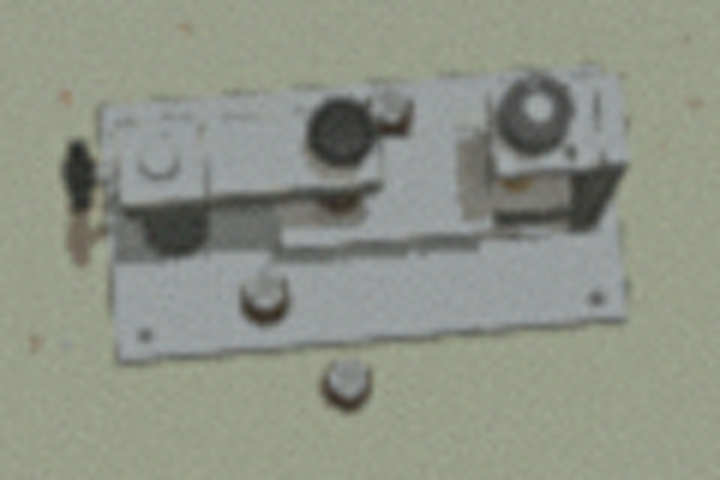

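```bash
python3 - <<'E'
from h import *
S=[snap("side") for _ in range(8)]
d=np.stack([s["depth"] for s in S]); print('std',np.median(d.std(0)[160:260,280:380]))
m=dict(S[0]); m["depth"]=d.mean(0); C=cloud(m); np.save('pics/C0.npy',C)
I=np.mean([s["image"] for s in S],0); np.save('pics/I0.npy',I)
# knob and palm from the top, side
R=C[165:200,350:380].reshape(-1,3); k=R[(R[:,2]>.240)&(R[:,2]<.26)]; print('knob',len(k),k.mean(0),k.min(0),k.max(0))
R=C[165:200,315:345].reshape(-1,3); k=R[(R[:,2]>.225)&(R[:,2]<.25)]; print('palm',len(k),k.mean(0),k.min(0),k.max(0))
# table top
R=C[205:235,315:355].reshape(-1,3); h=np.histogram(R[:,2],bins=np.arange(.06,.14,.002)); print([(round(b,3),n) for n,b in zip(h[0],h[1]) if n>5])
print('pointer area rows 195-222, cols 303-324: z mm, then x,y')
for v in range(200,222): print(v,' '.join('%4d'%(C[v,u,2]*1000) for u in range(302,330)))
for v in range(205,218): print(v,' '.join('%3d,%3d'%tuple(C[v,u,:2]*1000) for u in range(304,324)))
E
```

```text
std 0.0027366132
knob 133 [ 0.53788069 -0.10076307  0.2449318 ] [ 0.52091711 -0.1182754   0.24000991] [ 0.55986133 -0.07996967  0.24723791]
palm 120 [0.51468042 0.00464544 0.23366952] [ 0.49934836 -0.0112733   0.2253865 ] [0.53580345 0.02426118 0.2375639 ]
[(np.float64(0.062), np.int64(8)), (np.float64(0.064), np.int64(14)), (np.float64(0.066), np.int64(22)), (np.float64(0.068), np.int64(24)), (np.float64(0.07), np.int64(61)), (np.float64(0.072), np.int64(399)), (np.float64(0.074), np.int64(83)), (np.float64(0.076), np.int64(20)), (np.float64(0.078), np.int64(31)), (np.float64(0.08), np.int64(8)), (np.float64(0.084), np.int64(7)), (np.float64(0.088), np.int64(6)), (np.float64(0.096), np.int64(6)), (np.float64(0.1), np.int64(6)), (np.float64(0.104), np.int64(6)), (np.float64(0.11), np.int64(9)), (np.float64(0.112), np.int64(8)), (np.float64(0.114), np.int64(6)), (np.float64(0.116), np.int64(8))]
pointer area rows 195-222, cols 303-324: z mm, then x,y
200   88   15   12   12   12   13  107  106   -2   -1   -2   -1   -2   -2   -2   -3   -1   -1   -2   -2   -2   -2  148  151  151  152  1
[... 4463 characters left out ...]
, 38 509, 35 511, 33 508, 26 511, 25 504, 14
214 512,103 514,100 523,104 526,103 528,100 530, 98 532, 96 534, 93 536, 90 539, 88 497, 44 497, 40 500, 39 501, 36 504, 34 505, 32 508, 30 505, 23 510, 24 506, 16
215 508, 99 511, 98 520,101 523,100 524, 97 527, 95 530, 93 531, 90 534, 88 491, 43 400,-46 495, 38 497, 36 498, 33 501, 32 502, 28 505, 28 501, 20 508, 22 506, 16
216 506, 97 508, 94 518,100 520, 97 522, 95 525, 94 525, 89 528, 88 531, 86 486, 39 490, 38 491, 34 493, 32 495, 30 496, 27 499, 26 500, 23 407,-65 501, 15 505, 15
217 503, 94 506, 92 514, 96 421,  0 519, 92 520, 88 521, 86 524, 84 482, 39 484, 37 486, 34 488, 32 490, 30 493, 29 494, 25 496, 23 498, 21 500, 18 497, 12 500, 10
```

```bash
cat >> h.py <<'E'
from scipy.spatial.transform import Rotation as Ro
def med(n="side",k=8):
    S=[manip.snapshot(n) for _ in range(k)]; m=dict(S[0])
    m["depth"]=np.median([s["depth"] for s in S],0); m["image"]=S[-1]["image"]; return m
def goto(p):
    o=manip.observe(); q=o["orientation"]; R=Ro.from_quat([q[1],q[2],q[3],q[0]]).as_matrix()
    f=R.T@(np.array(p)-o["position"])/.4; print('clock',o["clock"],'pos',np.round(o["position"],4),'frac',np.round(f,4),'tilt',np.round(R[:,2],3),'F',np.round(o["force"],1),'j',np.round(o["joint_pos"],2),'gap',round(o["finger_gap"],4))
def heights(C):
    # table top patch and finger blade, by press-frame regions
    y=np.array([-.212,.977]); P=C.reshape(-1,3)
    v,u=np.mgrid[209:220,312:320]; t=C[v,u].reshape(-1,3); t=t[(t[:,2]>.055)&(t[:,2]<.085)]
    T=C[212:222,318:352].reshape(-1,3)
    return np.median(t[:,2])
E
python3 - <<'E'
from h import *
from scipy.optimize import minimize
for n in("side","top"):
    s=med(n,7); C=cloud(s); np.save('pics/Cm_%s.npy'%n,C)
    P=C.reshape(-1,3)
    for nm,c,r,zl in(("knob",(.539,-.1),.02,.238),("palm",(.516,.006),.0205,.215)):
        k=P[(np.hypot(P[:,0]-c[0],P[:,1]-c[1])<.035)&(P[:,2]>zl)&(P[:,2]<.26)]
        print(n,nm,len(k),'mid',(np.percentile(k,2,0)+np.percentile(k,98,0))/2,'z98',np.percentile(k[:,2],[50,90,98]))
C=np.load('pics/Cm_side.npy')
for v in range(206,222): print(v,' '.join('%5.1f'%(C[v,u,2]*1000) for u in range(306,326)))
P=C.reshape(-1,3); x0=np.array([.516,.006]); 
for yaw in(.2,.215):
  ex=np.array([np.cos(yaw),np.sin(yaw)]);ey=np.array([-ex[1],ex[0]])
  q=np.c_[(P[:,:2]-x0)@ex,(P[:,:2]-x0)@ey,P[:,2]]; k=q[(q[:,2]>.064)&(q[:,2]<.078)&(abs(q[:,0])<.05)&(q[:,1]>-.08)&(q[:,1]<.09)]
  for b in np.arange(-.08,.09,.005):
    j=k[(k[:,1]>=b)&(k[:,1]<b+.005)]
    if len(j): print(round(b,3),len(j),'x',np.round(np.percentile(j[:,0],[3,97]),3),'z',round(np.median(j[:,2])*1e3,2))
  break
goto([.539,-.100,.300])
E
```

```text
side knob 144 mid [ 0.5388468  -0.10006098  0.24296502] z98 [0.24503374 0.24649374 0.24742393]
side palm 129 mid [0.51638287 0.00616776 0.2290188 ] z98 [0.23462544 0.23671283 0.23723362]
top knob 116 mid [ 0.54341089 -0.09474883  0.24482272] z98 [0.24601396 0.24777876 0.24922446]
top palm 112 mid [0.52100547 0.01254633 0.23499183] z98 [0.23628085 0.23867841 0.23981243]
206  12.3  13.3  82.6  82.9  15.1  14.1  14.6  15.5  14.2  15.5  15.7  14.2  15.3  12.2  14.4  73.0  74.0 111.1 117.1 119.0
207  13.3  14.4  76.9  78.7  13.7  15.1  15.2  15.4  14.7  15.6  13.6  14.1  14.7  12.1  13.9  72.3  74.5 111.2 114.6 115.3
208  14.5  13.8  73.7  75.3  68.0  68.6  13.3  13.2  72.1  15.9  12.7  13.7  13.2  14.5  73.2  73.6  73.7 109.1 112.1 113.3
209  14.8  14.5  69.7  70.8  68.6  67.1  68.1  72.5  72.5  72.6  74.3  16.7  14.8  72.5  74.3  73.2  74.8 104.2 109.5 110.7
210  14.5  12.6  67.9  66.8  67.8  68.9  67.6  72.8  71.6  75.0  74.3  71.1  74.0  70.6  74.7  72.2  72.6 100.4 105.5 105.7
211  13.2  14.7  66.2  67.3  68.1  67.4  72.2  71.6  73.8  75.1  72.6  73.1  73.5  73.5  72.2  73.0  73.4  9
[... 1783 characters left out ...]
3.69
-0.005 14 x [-0.028  0.033] z 73.25
0.0 12 x [-0.029  0.019] z 72.46
0.005 13 x [-0.029 -0.013] z 73.81
0.01 7 x [-0.029 -0.009] z 73.02
0.015 13 x [-0.029 -0.002] z 72.86
0.02 11 x [-0.029 -0.008] z 73.2
0.025 20 x [-0.029  0.014] z 72.67
0.03 24 x [-0.03  0.02] z 72.96
0.035 25 x [-0.028  0.028] z 73.52
0.04 15 x [-0.048  0.034] z 72.78
0.045 7 x [-0.049  0.008] z 73.8
0.05 9 x [-0.046  0.009] z 72.47
0.055 7 x [-0.049  0.011] z 71.69
0.06 8 x [-0.048  0.008] z 68.08
0.065 8 x [-0.003  0.01 ] z 68.26
0.07 3 x [0.001 0.002] z 73.68
clock 1.2 pos [0.2583 0.5138 0.2393] frac [-1.0558  1.3162 -0.1518] tilt [ 0.  0. -1.] F [-0.3  0.3  0.1] j [ 0.99  0.38  0.08  1.27 -0.    1.46] gap 0.0856
```

Request:
send_rows(motion=[[-0.05, 0.065, -0.08, 0, 0, 0.09, 0], [-0.12, 0.15, -0.14, 0, 0, 0.18, 0], [-0.19, 0.24, -0.2, 0, 0, 0.27, 0], [-0.26, 0.33, -0.2, 0, 0, 0.36, 0], [-0.33, 0.42, -0.2, 0, 0, 0.45, 0]])

```text
clock: 1.7
position: [0.3501, 0.3192, 0.3206]
orientation: [-0.001, 0.981, 0.195, 0.001]
force: [0.2, -0.3, 0.4]
finger_gap: 0.0853
```

```bash
python3 -c "
from h import *
goto([.541,-.0975,.31])"
```

```text
clock 1.7 pos [0.3501 0.3192 0.3206] frac [0.0419 1.1451 0.0261] tilt [ 0.003  0.002 -1.   ] F [ 0.2 -0.3  0.4] j [ 0.61  0.16 -0.    1.41 -0.    1.78] gap 0.0853
```

Request:
send_rows(motion=[[0.005, 0.11, 0.0, 0, 0, 0.06, 0], [0.01, 0.23, 0.0, 0, 0, 0.13, 0], [0.015, 0.35, 0.0, 0, 0, 0.19, 0], [0.02, 0.47, 0.01, 0, 0, 0.25, 0], [0.022, 0.59, 0.02, 0, 0, 0.31, 0]])

```text
clock: 2.2
position: [0.4493, 0.1027, 0.3128]
orientation: [-0.001, 0.999, -0.049, 0.002]
force: [0.9, 0.5, -0.1]
finger_gap: 0.0855
```

```bash
python3 -c "
from h import *
goto([.541,-.0975,.31])"
```

```text
clock 2.2 pos [0.4493 0.1027 0.3128] frac [0.277  0.4758 0.0069] tilt [ 0.004  0.002 -1.   ] F [ 0.9  0.5 -0.1] j [ 0.09  0.13 -0.06  1.38  0.    1.75] gap 0.0855
```

Request:
send_rows(motion=[[0.06, 0.1, 0.0, 0, 0, 0.06, 0], [0.12, 0.21, 0.0, 0, 0, 0.12, 0], [0.19, 0.32, 0.0, 0, 0, 0.18, 0], [0.25, 0.43, 0.0, 0, 0, 0.235, 0], [0.277, 0.476, 0.007, 0, 0, 0.235, 0]])

```text
clock: 2.7
position: [0.5423, -0.1016, 0.3098]
orientation: [-0.001, 0.972, -0.234, 0.002]
force: [0.3, 0.5, 0.7]
finger_gap: 0.0853
```

```bash
python3 -c "
from h import *
goto([.541,-.0975,.228])
s=snap('top'); save(s,'top1.png',(305,140,405,220),6); s=snap('side'); save(s,'side1.png',(310,120,410,220),6)
a=cv2.imread('pics/top1.png');b=cv2.imread('pics/side1.png');b=cv2.resize(b,(480,480));a=cv2.resize(a,(300,240));c=np.zeros((480,780,3),np.uint8);c[:,:480]=b;c[:240,480:]=a;cv2.imwrite('pics/m1.png',c)"
```

```text
clock 2.7 pos [ 0.5423 -0.1016  0.3098] frac [-0.0084 -0.007   0.2045] tilt [ 0.005  0.001 -1.   ] F [0.3 0.5 0.7] j [-0.3   0.32  0.18  1.43  0.    1.74] gap 0.0853
```

View pics/m1.png

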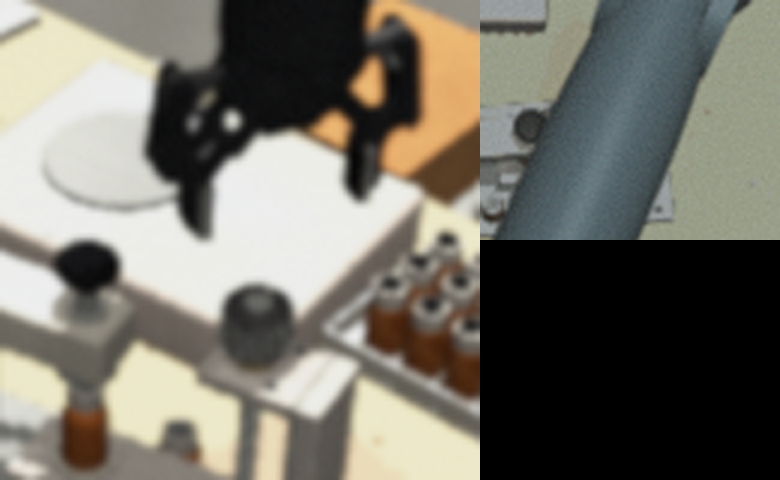

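```bash
python3 -c "
from h import *
s=med('side',5); C=cloud(s); P=C[130:185,330:400].reshape(-1,3)
o=manip.observe(); p=o['position']; q=o['orientation']; R=Ro.from_quat([q[1],q[2],q[3],q[0]]).as_matrix()
L=(P-p)@R
k=L[(abs(L[:,0])<.065)&(abs(L[:,1])<.03)&(L[:,2]>-.04)&(L[:,2]<.03)]
for sg in(1,-1):
    j=k[k[:,0]*sg>.02]; print(len(j),'min',np.percentile(j,3,0),'max',np.percentile(j,97,0))
print('cam dir in tool',(np.array(s['cam_to_world'])[:3,2])@R)
goto([.541,-.0975,.228])"
```

```text
92 min [ 0.04233989 -0.00597121 -0.03906898] max [ 0.05477283  0.01638071 -0.0043088 ]
78 min [-0.05587285 -0.00021165 -0.03722782] max [-0.04248815  0.01651684 -0.00633828]
cam dir in tool [ 0.25525611 -0.69255183  0.67469718]
clock 3.05 pos [ 0.5406 -0.0964  0.3104] frac [0.0015 0.0029 0.2059] tilt [ 0.004  0.002 -1.   ] F [0.1 0.1 0. ] j [-0.29  0.31  0.17  1.43  0.    1.74] gap 0.0854
```

Request:
send_rows(motion=[[0.001, 0.002, 0.08, 0, 0, 0, 0], [0.001, 0.002, 0.15, 0, 0, 0, 0], [0.001, 0.002, 0.206, 0, 0, 0, 0], [0.001, 0.002, 0.206, 0, 0, 0, 0], [0.001, 0.002, 0.206, 0, 0, 0, 0]])

```text
clock: 3.55
position: [0.5406, -0.0961, 0.2287]
orientation: [-0.002, 0.973, -0.23, 0.002]
force: [0.5, 0.4, 0.2]
finger_gap: 0.0856
```

```bash
python3 -c "
from h import *
goto([.541,-.0965,.228])"
```

```text
clock 3.55 pos [ 0.5406 -0.0961  0.2287] frac [0.0013 0.0005 0.0017] tilt [ 0.004  0.002 -1.   ] F [0.5 0.4 0.2] j [-0.29  0.32 -0.02  1.22  0.    1.74] gap 0.0856
```

Request:
send_rows(motion=[[0, 0, 0, 0, 0, 0, 0.3], [0, 0, 0, 0, 0, 0, 0.4], [0, 0, 0, 0, 0, 0, 0.5], [0, 0, 0, 0, 0, 0, 0.6], [0, 0, 0, 0, 0, 0, 0.7]], newtons=50)

```text
clock: 4.05
position: [0.5426, -0.0969, 0.2304]
orientation: [-0.001, 0.973, -0.23, 0.004]
force: [3.3, -2.0, 5.7]
finger_gap: 0.0386
```

Request:
send_rows(motion=[[0, 0, 0, 0, 0, 0, 0.8], [0, 0, 0, 0, 0, 0, 0.8]])

```text
clock: 4.25
position: [0.5426, -0.0969, 0.2305]
orientation: [-0.001, 0.973, -0.23, 0.004]
force: [1.4, -0.5, 1.9]
finger_gap: 0.0382
```

Request:
send_rows(motion=[[0, 0, 0, 0, 0, -0.06, 0.8], [0, 0, 0, 0, 0, -0.13, 0.8], [0, 0, 0, 0, 0, -0.2, 0.8], [0, 0, 0, 0, 0, -0.27, 0.8], [0, 0, 0, 0, 0, -0.34, 0.8]])

```text
clock: 4.75
position: [0.5434, -0.097, 0.2305]
orientation: [-0.0, 0.999, 0.037, 0.005]
force: [3.7, 0.2, 0.7]
finger_gap: 0.0386
```

Request:
send_rows(motion=[[0, 0, 0, 0, 0, -0.07, 0.8], [0, 0, 0, 0, 0, -0.14, 0.8], [0, 0, 0, 0, 0, -0.21, 0.8], [0, 0, 0, 0, 0, -0.28, 0.8], [0, 0, 0, 0, 0, -0.35, 0.8]])

```text
clock: 5.25
position: [0.5442, -0.0968, 0.2305]
orientation: [0.001, 0.951, 0.309, 0.006]
force: [5.0, 0.9, 0.3]
finger_gap: 0.0386
```

```bash
cat >> h.py <<'E'
def tab(k=6):
    C=cloud(med('side',k)); P=C.reshape(-1,3); x0=np.array([.516,.006]); yaw=.2
    ex=np.array([np.cos(yaw),np.sin(yaw)]);ey=np.array([-ex[1],ex[0]]); X=(P[:,:2]-x0)@ex; Y=(P[:,:2]-x0)@ey; Z=P[:,2]*1e3
    f=lambda x0,x1,y0,y1,lo=55,hi=80:(lambda z:(len(z),round(np.median(z),2),round(z.mean(),2)))(Z[(X>x0)&(X<x1)&(Y>y0)&(Y<y1)&(Z>lo)&(Z<hi)])
    print('table',f(-.024,-.012,-.08,.035),f(-.024,.022,-.08,-.03),'tblade',f(-.002,.01,.045,.056),'fblade',f(-.002,.01,.06,.071,65,71),f(-.006,.012,.06,.075,64.5,71))
    o=manip.observe(); print('torque',np.round(o['torque'],2),'yaw',round(2*np.arctan2(o['orientation'][2],o['orientation'][1]),3)); goto(o['position'])
E
python3 -c "
from h import *
tab()"
```

```text
table (120, np.float64(71.56), np.float64(72.04)) (185, np.float64(71.53), np.float64(71.56)) tblade (7, np.float64(71.19), np.float64(71.36)) fblade (10, np.float64(68.3), np.float64(68.15)) (14, np.float64(68.02), np.float64(67.86))
torque [ 0.06 -0.63  0.13] yaw 0.622
clock 5.55 pos [ 0.5442 -0.0968  0.2305] frac [0. 0. 0.] tilt [ 0.012  0.001 -1.   ] F [ 5.5  0.9 -0.2] j [-0.29  0.32 -0.02  1.22  0.    0.66] gap 0.0385
```

Request:
send_rows(motion=[[0, 0, 0, 0, 0, -0.08, 0.8], [0, 0, 0, 0, 0, -0.16, 0.8], [0, 0, 0, 0, 0, -0.24, 0.8], [0, 0, 0, 0, 0, -0.32, 0.8], [0, 0, 0, 0, 0, -0.4, 0.8]])

```text
clock: 6.05
position: [0.5448, -0.096, 0.2305]
orientation: [0.002, 0.81, 0.586, 0.006]
force: [5.2, 2.0, 0.4]
finger_gap: 0.0386
```

Request:
send_rows(motion=[[0, 0, 0, 0, 0, -0.08, 0.8], [0, 0, 0, 0, 0, -0.16, 0.8], [0, 0, 0, 0, 0, -0.24, 0.8], [0, 0, 0, 0, 0, -0.32, 0.8], [0, 0, 0, 0, 0, -0.4, 0.8]])

```text
clock: 6.55
position: [0.5448, -0.095, 0.2305]
orientation: [0.004, 0.588, 0.809, 0.006]
force: [3.2, 2.8, 1.9]
finger_gap: 0.0385
```

Request:
send_rows(motion=[[0, 0, 0, 0, 0, -0.08, 0.8], [0, 0, 0, 0, 0, -0.16, 0.8], [0, 0, 0, 0, 0, -0.24, 0.8], [0, 0, 0, 0, 0, -0.32, 0.8], [0, 0, 0, 0, 0, -0.4, 0.8]])

```text
clock: 7.05
position: [0.5441, -0.0941, 0.2305]
orientation: [0.005, 0.309, 0.951, 0.006]
force: [1.4, 2.7, 3.5]
finger_gap: 0.0384
```

```bash
python3 -c "
from h import *
tab(8)"
```

```text
table (122, np.float64(65.64), np.float64(66.11)) (184, np.float64(65.48), np.float64(65.5)) tblade (11, np.float64(65.67), np.float64(65.42)) fblade (9, np.float64(68.37), np.float64(68.14)) (14, np.float64(67.83), np.float64(67.76))
torque [1.2  0.79 0.  ] yaw 2.51
clock 7.45 pos [ 0.5441 -0.0942  0.2305] frac [0. 0. 0.] tilt [ 0.012  0.007 -1.   ] F [0.2 4.6 5.1] j [-0.29  0.32 -0.02  1.22  0.01 -1.23] gap 0.0381
```

Request:
send_rows(motion=[[0, 0, 0, 0, 0, -0.06, 0.8], [0, 0, 0, 0, 0, -0.11, 0.8], [0, 0, 0, 0, 0, -0.11, 0.8]])

```text
clock: 7.75
position: [0.5439, -0.0941, 0.2305]
orientation: [0.005, 0.228, 0.974, 0.005]
force: [0.6, 2.6, 4.9]
finger_gap: 0.0384
```

```bash
python3 -c "
from h import *
tab(10)"
```

```text
table (124, np.float64(65.12), np.float64(65.56)) (186, np.float64(65.02), np.float64(65.06)) tblade (7, np.float64(64.85), np.float64(64.83)) fblade (11, np.float64(68.06), np.float64(67.92)) (14, np.float64(68.14), np.float64(67.79))
torque [ 0.87  0.86 -0.01] yaw 2.682
clock 8.25 pos [ 0.5439 -0.094   0.2305] frac [0. 0. 0.] tilt [ 0.012  0.008 -1.   ] F [-0.4  3.6  5. ] j [-0.29  0.32 -0.02  1.22  0.01 -1.4 ] gap 0.0383
```

Request:
send_rows(motion=[[0, 0, 0, 0, 0, 0.08, 0.8], [0, 0, 0, 0, 0, 0.16, 0.8], [0, 0, 0, 0, 0, 0.24, 0.8], [0, 0, 0, 0, 0, 0.32, 0.8], [0, 0, 0, 0, 0, 0.4, 0.8]])

```text
clock: 8.75
position: [0.5447, -0.0947, 0.2305]
orientation: [0.004, 0.52, 0.854, 0.006]
force: [2.7, 0.9, 1.4]
finger_gap: 0.0384
```

Request:
send_rows(motion=[[0, 0, 0, 0, 0, 0.08, 0.8], [0, 0, 0, 0, 0, 0.16, 0.8], [0, 0, 0, 0, 0, 0.24, 0.8], [0, 0, 0, 0, 0, 0.32, 0.8], [0, 0, 0, 0, 0, 0.4, 0.8]])

```text
clock: 9.25
position: [0.5449, -0.0957, 0.2305]
orientation: [0.003, 0.761, 0.649, 0.006]
force: [0.3, 0.4, 0.9]
finger_gap: 0.0386
```

Request:
send_rows(motion=[[0, 0, 0, 0, 0, 0.08, 0.8], [0, 0, 0, 0, 0, 0.16, 0.8], [0, 0, 0, 0, 0, 0.24, 0.8], [0, 0, 0, 0, 0, 0.24, 0.8]])

```text
clock: 9.65
position: [0.5447, -0.0963, 0.2305]
orientation: [0.002, 0.869, 0.494, 0.006]
force: [-1.3, 0.9, 3.7]
finger_gap: 0.0387
```

```bash
python3 -c "
from h import *
tab(12)"
```

```text
table (114, np.float64(66.77), np.float64(67.23)) (183, np.float64(66.62), np.float64(66.57)) tblade (9, np.float64(66.31), np.float64(66.4)) fblade (11, np.float64(67.72), np.float64(68.19)) (14, np.float64(67.7), np.float64(67.84))
torque [-0.6   0.82 -0.01] yaw 1.035
clock 10.25 pos [ 0.5447 -0.0963  0.2305] frac [0. 0. 0.] tilt [ 0.013  0.003 -1.   ] F [-2.2 -3.1  5. ] j [-0.29  0.32 -0.02  1.22  0.01  0.24] gap 0.0388
```

```bash
python3 - <<'E'
from h import *
S=[manip.snapshot('side') for _ in range(50)]
m=dict(S[0]); D=np.stack([s['depth'] for s in S]); md=np.median(D,0)
ok=abs(D-md)<.015; m['depth']=(D*ok).sum(0)/ok.sum(0); C=cloud(m); np.save('pics/Cf.npy',C)
I=np.mean([s['image'] for s in S],0); np.save('pics/If.npy',I)
P=C.reshape(-1,3); x0=np.array([.516,.006]); yaw=.2
ex=np.array([np.cos(yaw),np.sin(yaw)]);ey=np.array([-ex[1],ex[0]])
X=((C[...,:2]-x0)@ex)*1e3;Y=((C[...,:2]-x0)@ey)*1e3;Z=C[...,2]*1e3
k=(X>-24)&(X<22)&(Y>-80)&(Y<36)&(Z>64)&(Z<69.3)
A=np.c_[np.ones(k.sum()),X[k],Y[k]-60]; c=np.linalg.lstsq(A,Z[k],rcond=None)[0]; r=Z[k]-A@c; g=abs(r)<1; c=np.linalg.lstsq(A[g],Z[k][g],rcond=None)[0]
print('table plane',c,'resid',r[g].std(),'at y=-20',c[0]-80*c[2],np.median(Z[k]))
for v in range(206,215): print(v,' '.join('%5.1f(%3d,%3d)'%(Z[v,u],X[v,u],Y[v,u]) for u in range(308,318)))
E
```

```text
table plane [ 6.64887383e+01 -3.30433501e-03 -2.46843597e-04] resid 0.2879855994595704 at y=-20 66.5084858167107 66.54246278959724
206  81.5(  1, 70)  82.0(  2, 67)  14.0( 66,105)  13.8( 68,102)  14.3( 69, 99)  14.7( 71, 96)  14.0( 73, 94)  14.1( 75, 91)  13.9( 76, 88)  14.1( 78, 85)
207  78.1(  0, 70)  78.0(  2, 67)  13.9( 62,102)  13.5( 64,100)  14.3( 65, 97)  13.9( 67, 94)  13.5( 69, 91)  14.1( 70, 88)  13.8( 72, 86)  14.0( 74, 83)
208  73.7(  1, 70)  73.8(  2, 67)  67.6(  9, 68)  68.2( 10, 65)  13.7( 62, 94)  14.0( 63, 91)  14.8( 64, 88)  14.4( 66, 86)  13.8( 68, 83)  13.7( 70, 80)
209  69.0(  1, 70)  69.5(  2, 67)  67.9(  5, 66)  67.9(  7, 63)  68.3(  8, 60)  68.0( 10, 58)  14.7( 60, 86)  14.3( 62, 83)  14.0( 64, 81)  13.6( 66, 78)
210  68.0( -1, 69)  68.2(  0, 66)  68.3(  1, 63)  68.3(  2, 60)  68.0(  4, 58)  65.8(  8, 57)  66.5(  9, 54)  67.0( 10, 51)  14.0( 60, 78)  13.9( 62, 75)
211  65.0( -2, 68)  67.4( -3, 64)  68.1( -2, 61)  67.9(  0, 58)  66.0(  2, 57)  66.7(  3, 54)  66.9(  5, 51)  66.5(  7, 49)  66.4(  8, 46)  66.6( 10, 43)
212  13.9( 39, 95)  14.9( 40, 92)  14.4( 42, 89)  66.0( -2, 57)  66.7( -1, 54)  66.2(  0, 52)  66.8(  1, 49)  65.9(  3, 47)  66.0(  5, 44)  66.4(  6, 41)
213  13.6( 35, 93)  14.4( 36, 90)  13.7( 38, 87)  14.1( 40, 84)  63.8( -2, 53)  65.7( -3, 50)  66.4( -2, 47)  66.3(  0, 44)  66.7(  0, 41)  66.5(  2, 39)
214  14.3( 31, 90)  14.3( 32, 87)  13.8( 34, 85)  14.1( 36, 82)  13.8( 37, 79)  14.2( 39, 76)  13.9( 41, 74)  65.1( -3, 42)  66.3( -2, 39)  67.0( -1, 36)
```

Request:
send_rows(motion=[[0, 0, 0, 0, 0, 0.08, 0.8], [0, 0, 0, 0, 0, 0.16, 0.8], [0, 0, 0, 0, 0, 0.24, 0.8], [0, 0, 0, 0, 0, 0.3, 0.8], [0, 0, 0, 0, 0, 0.3, 0.8]])

```text
clock: 13.25
position: [0.5442, -0.0968, 0.2305]
orientation: [0.001, 0.961, 0.277, 0.006]
force: [-4.6, -5.1, 6.3]
finger_gap: 0.0385
```

```bash
cat >> h.py <<'E'
def fine(n=50):
    S=[manip.snapshot('side') for _ in range(n)]
    m=dict(S[0]); D=np.stack([s['depth'] for s in S]); md=np.median(D,0)
    ok=abs(D-md)<.015; m['depth']=(D*ok).sum(0)/ok.sum(0); C=cloud(m)
    x0=np.array([.516,.006]); yaw=.2
    ex=np.array([np.cos(yaw),np.sin(yaw)]);ey=np.array([-ex[1],ex[0]])
    X=((C[...,:2]-x0)@ex)*1e3;Y=((C[...,:2]-x0)@ey)*1e3;Z=C[...,2]*1e3
    k=(X>-24)&(X<22)&(Y>-80)&(Y<36)&(Z>60)&(Z<75); z=np.median(Z[k]); k&=abs(Z-z)<1
    F=[(208,310),(208,311),(209,310),(209,311),(209,312),(210,308),(210,309),(210,310),(210,311),(210,312),(211,310),(211,311)]
    print('table',z,Z[k].mean(),'finger',np.mean([Z[f] for f in F]))
    for v in range(208,215): print(v,' '.join('%5.1f'%Z[v,u] for u in range(308,318)))
    return m
E
python3 -c "
from h import *
fine(50); o=manip.observe(); print('yaw',2*np.arctan2(o['orientation'][2],o['orientation'][1])); goto(o['position'])"
```

```text
table 68.11667097036472 68.04661435423623 finger 68.10958504134082
208  73.4  73.4  67.7  68.6  14.3  14.0  14.3  13.6  13.9  14.3
209  69.6  69.6  68.4  68.0  67.9  68.1  13.9  14.2  13.5  14.1
210  68.6  68.6  67.9  67.7  67.9  66.0  68.5  68.0  13.4  14.5
211  65.1  67.3  68.2  67.9  66.4  68.2  68.0  68.0  67.9  68.2
212  14.4  13.7  13.9  66.1  67.9  67.9  67.7  68.2  68.3  67.9
213  13.4  14.1  14.2  13.4  14.0  66.1  67.2  67.6  67.6  68.2
214  14.3  13.6  13.8  14.1  13.3  13.9  13.9  68.0  67.7  68.0
yaw 0.5625894498217655
clock 15.75 pos [ 0.5442 -0.0968  0.2305] frac [0. 0. 0.] tilt [ 0.012  0.002 -1.   ] F [-3.9 -4.9  4.7] j [-0.29  0.32 -0.02  1.22  0.    0.71] gap 0.0382
```

Request:
send_rows(motion=[[0, 0, 0, 0, 0, 0, 0.5], [0, 0, 0, 0, 0, 0, 0.2], [0, 0, 0, 0, 0, 0, 0], [0, 0, 0, 0, 0, 0, 0], [0, 0, 0, 0, 0, 0, 0]])

```text
clock: 16.25
position: [0.5444, -0.0965, 0.2304]
orientation: [0.001, 0.961, 0.278, 0.006]
force: [-0.5, -0.6, -0.5]
finger_gap: 0.0855
```

Request:
send_rows(motion=[[0, 0, -0.05, 0, 0, 0, 0], [0, 0, -0.12, 0, 0, 0, 0], [0, 0, -0.18, 0, 0, 0, 0], [0, 0, -0.18, 0, 0, 0, 0.5], [0, 0, -0.18, 0, 0, 0, 1]])

```text
clock: 16.75
position: [0.544, -0.0967, 0.3026]
orientation: [0.001, 0.961, 0.278, 0.007]
force: [0.3, 0.8, -0.1]
finger_gap: 0.059
```

```bash
python3 -c "
from h import *
fine(20); goto([.521,.0115,.27])"
```

```text
table 68.10550364691309 67.9991310315162 finger 68.02896319698603
208  73.0  74.2  68.5  68.4  14.7  13.5  14.3  13.8  14.0  14.7
209  69.7  69.9  67.8  68.4  67.5  68.6  13.8  13.8  14.2  13.9
210  68.0  68.2  67.6  67.9  68.2  65.5  68.5  67.8  14.7  14.4
211  64.9  67.1  68.1  67.7  65.7  67.8  66.8  67.8  68.4  68.7
212  13.9  13.2  13.9  66.7  68.5  67.8  68.5  68.3  68.1  67.8
213  14.6  13.7  14.8  14.6  12.9  65.3  67.7  67.7  67.6  68.1
214  15.1  14.2  14.7  14.1  14.5  13.7  14.0  67.0  68.1  68.9
clock 17.75 pos [ 0.5435 -0.0966  0.3024] frac [ 0.0957 -0.2591  0.0809] tilt [ 0.012  0.002 -1.   ] F [0.5 0.2 0.1] j [-0.29  0.31  0.15  1.4   0.01  0.71] gap 0.0001h.py:35: RuntimeWarning: invalid value encountered in divide
  ok=abs(D-md)<.015; m['depth']=(D*ok).sum(0)/ok.sum(0); C=cloud(m)
```

Request:
send_rows(motion=[[0.035, -0.09, 0, 0, 0, 0, 1], [0.07, -0.18, 0, 0, 0, 0, 1], [0.096, -0.259, 0.03, 0, 0, 0, 1], [0.096, -0.259, 0.06, 0, 0, 0, 1], [0.096, -0.259, 0.08, 0, 0, 0, 1]])

```text
clock: 18.25
position: [0.5207, 0.0125, 0.2698]
orientation: [0.001, 0.96, 0.279, 0.006]
force: [0.3, -1.2, -1.0]
finger_gap: -0.0001
```

Request:
send_rows(motion=[[0, 0, 0, 0, 0, 0, 1], [0, 0, 0, 0, 0, 0, 1]])

```text
clock: 18.45
position: [0.5207, 0.012, 0.2698]
orientation: [0.001, 0.961, 0.278, 0.006]
force: [0.1, 0.3, 0.5]
finger_gap: -0.0001
```

```bash
python3 -c "
from h import *
s=snap('side'); save(s,'side2.png',(270,130,400,230),5.5)
goto([.521,.0115,.249])"
```

```text
clock 18.5 pos [0.521  0.0119 0.2701] frac [-0.001   0.0006  0.0528] tilt [ 0.012  0.002 -1.   ] F [1.  0.5 0.7] j [-0.1   0.25 -0.02  1.29  0.    0.91] gap -0.0
```

View pics/side2.png

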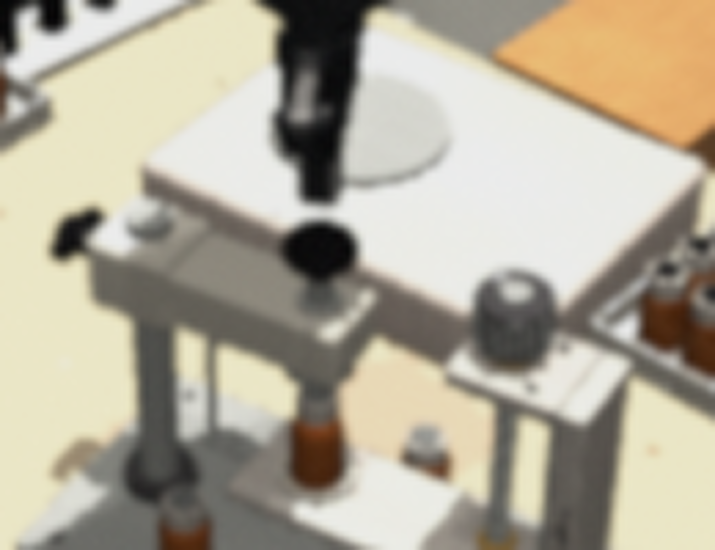

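Request:
send_rows(motion=[[0, 0, 0.025, 0, 0, 0, 1], [0, 0, 0.05, 0, 0, 0, 1], [0, 0, 0.06, 0, 0, 0, 1], [0, 0, 0.07, 0, 0, 0, 1], [0, 0, 0.07, 0, 0, 0, 1]])

```text
clock: 19.0
position: [0.521, 0.0116, 0.2418]
orientation: [0.001, 0.961, 0.278, 0.006]
force: [-1.2, -0.8, 2.9]
finger_gap: -0.0001
```

Request:
send_rows(motion=[[0, 0, 0.006, 0, 0, 0, 1], [0, 0, 0.012, 0, 0, 0, 1], [0, 0, 0.018, 0, 0, 0, 1], [0, 0, 0.018, 0, 0, 0, 1]])

```text
clock: 19.4
position: [0.521, 0.0116, 0.2344]
orientation: [0.001, 0.961, 0.278, 0.006]
force: [-1.1, -1.2, 3.5]
finger_gap: 0.0001
```

Request:
send_rows(motion=[[0, 0, 0.003, 0, 0, 0, 1], [0, 0, 0.006, 0, 0, 0, 1], [0, 0, 0.008, 0, 0, 0, 1], [0, 0, 0.008, 0, 0, 0, 1]])

```text
clock: 19.8
position: [0.5211, 0.0116, 0.2323]
orientation: [0.001, 0.961, 0.278, 0.006]
force: [-3.6, -1.1, 9.8]
finger_gap: 0.0004
```

Request:
send_rows(motion=[[0, 0, 0.002, 0, 0, 0, 1], [0, 0, 0.004, 0, 0, 0, 1], [0, 0, 0.005, 0, 0, 0, 1], [0, 0, 0.005, 0, 0, 0, 1]])

```text
clock: 20.2
position: [0.5211, 0.0116, 0.2319]
orientation: [0.002, 0.961, 0.278, 0.007]
force: [-5.2, 0.2, 13.4]
finger_gap: -0.0002
```

Request:
send_rows(motion=[[0, 0, 0.005, 0, 0, 0, 1], [0, 0, 0.006, 0, 0, 0, 1], [0, 0, 0.007, 0, 0, 0, 1], [0, 0, 0.007, 0, 0, 0, 1]])

```text
clock: 20.6
position: [0.5211, 0.0116, 0.2309]
orientation: [0.002, 0.961, 0.278, 0.007]
force: [-7.1, -0.1, 15.1]
finger_gap: -0.0002
```

Request:
send_rows(motion=[[0, 0, 0.005, 0, 0, 0, 1], [0, 0, 0.006, 0, 0, 0, 1], [0, 0, 0.007, 0, 0, 0, 1], [0, 0, 0.007, 0, 0, 0, 1]])

```text
clock: 21.0
position: [0.5211, 0.0116, 0.23]
orientation: [0.002, 0.96, 0.278, 0.008]
force: [-5.6, -0.7, 15.6]
finger_gap: -0.0001
```

Request:
send_rows(motion=[[0, 0, 0.005, 0, 0, 0, 1], [0, 0, 0.007, 0, 0, 0, 1], [0, 0, 0.008, 0, 0, 0, 1], [0, 0, 0.009, 0, 0, 0, 1], [0, 0, 0.009, 0, 0, 0, 1]])

```text
clock: 21.5
position: [0.5211, 0.0116, 0.2282]
orientation: [0.003, 0.96, 0.278, 0.009]
force: [-6.0, -0.7, 15.6]
finger_gap: 0.0002
```

Request:
send_rows(motion=[[0, 0, 0.005, 0, 0, 0, 1], [0, 0, 0.006, 0, 0, 0, 1], [0, 0, 0.007, 0, 0, 0, 1], [0, 0, 0.007, 0, 0, 0, 1]])

```text
clock: 21.9
position: [0.5211, 0.0116, 0.2272]
orientation: [0.003, 0.96, 0.278, 0.01]
force: [-6.5, -0.4, 15.3]
finger_gap: -0.0
```

Request:
send_rows(motion=[[0, 0, 0.005, 0, 0, 0, 1], [0, 0, 0.006, 0, 0, 0, 1], [0, 0, 0.007, 0, 0, 0, 1], [0, 0, 0.007, 0, 0, 0, 1]])

```text
clock: 22.3
position: [0.5211, 0.0116, 0.2267]
orientation: [0.004, 0.96, 0.278, 0.01]
force: [-6.7, -0.4, 17.8]
finger_gap: -0.0
```

Request:
send_rows(motion=[[0, 0, 0.005, 0, 0, 0, 1], [0, 0, 0.006, 0, 0, 0, 1], [0, 0, 0.007, 0, 0, 0, 1], [0, 0, 0.007, 0, 0, 0, 1]])

```text
clock: 22.7
position: [0.521, 0.0116, 0.2264]
orientation: [0.004, 0.96, 0.278, 0.011]
force: [-7.4, -0.8, 19.4]
finger_gap: -0.0
```

Request:
send_rows(motion=[[0, 0, 0.005, 0, 0, 0, 1], [0, 0, 0.007, 0, 0, 0, 1], [0, 0, 0.009, 0, 0, 0, 1], [0, 0, 0.009, 0, 0, 0, 1]])

```text
clock: 23.1
position: [0.5211, 0.0116, 0.2263]
orientation: [0.005, 0.96, 0.278, 0.013]
force: [-10.2, -0.7, 25.2]
finger_gap: -0.0001
```

Request:
send_rows(motion=[[0, 0, -0.01, 0, 0, 0, 1], [0, 0, -0.03, 0, 0, 0, 1], [0, 0, -0.07, 0, 0, 0, 1], [0, 0, -0.14, 0, 0, 0, 1], [0, 0, -0.2, 0, 0, 0, 1]])

```text
clock: 23.6
position: [0.5189, 0.0121, 0.3065]
orientation: [0.004, 0.96, 0.278, 0.012]
force: [0.7, 0.2, -0.4]
finger_gap: 0.0002
```

```bash
python3 - <<'E'
from h import *
m=fine(40); C=cloud(m); save(m,'side3.png',(260,130,400,270),5)
P=C.reshape(-1,3); 
for n,c in(('palm',(.516,.006)),):
    k=P[(np.hypot(P[:,0]-c[0],P[:,1]-c[1])<.02)&(P[:,2]>.2)&(P[:,2]<.26)]; print(n,np.percentile(k[:,2],[90,98]))
# cap top / ram nose column before and after
C0=np.load('pics/Cf.npy')
for v in range(190,218,2): print(v,' '.join('%4d'%(C0[v,u,2]*1e3) for u in range(322,334)),'|',' '.join('%4d'%(C[v,u,2]*1e3) for u in range(322,334)))
goto([.521,.0116,.3])
E
```

```text
Traceback (most recent call last):
  File "h.py", line 33, in fine
    S=[manip.snapshot('side') for _ in range(n)]
       ~~~~~~~~~~~~~~^^^^^^^^
ValueError: 200 camera calls are used up
```

```bash
python3 -c "
from h import *
goto([.521,.0116,.3]); print(manip.hand_in())"
```

```text
clock 24.2 pos [0.5186 0.0118 0.3056] frac [0.0044 0.0034 0.0142] tilt [ 0.026 -0.002 -1.   ] F [ 0.8 -0.1 -0. ] j [-0.1   0.23  0.05  1.36  0.    0.91] gap 0.0001
the job is handed in; nothing more can be done
None
```

The table is set level with the finger and, by the force readings, the cap is pressed home. However, I have no picture from after the push. I used all 200 camera calls measuring heights, so my last camera check failed.

- **Table:** I wound it from about 5 mm above the finger to about 2.95 mm below (65.05 mm against 68.0 mm). I then brought it back up through the slack in the same grip until the pointers were level. With the knob released, 20 averaged frames gave the table 68.0–68.1 mm and the finger 68.0 mm, good to about 0.1–0.2 mm.
- **Cap:** I pushed the palm knob down with the shut fingertips. The cap slid on at about 15 N over roughly 5 mm. Then the push rose to 25 N with only 0.1 mm more travel, so it had reached a stop. Vertical force never read above 25 N and sideways force stayed near 10 N or less.
- **Release:** The hand is clear, about 60 mm above the palm knob, with the wrist force near zero. I handed in at 24.2 s.
- **Not checked:** I judged the cap home only from force and travel. I also did not see the ram spring back, re-measure the table after the push, or check the other items on the bench afterwards. The arm stayed above the bench items on its way to the press, and I felt no unexpected contact.
- **Camera disagreement:** The side and top cameras put the knob about 5 mm apart. The grip position matched the top camera, so I corrected the palm position to that.

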